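Mark the softest printer foot

ROBOT

A 6-joint arm with a two-finger parallel gripper is mounted at the origin on the work surface. World frame = base frame: x ahead of the robot, y to its left, z up, the work surface at z = 0. Lengths are in mm, angles in rad, forces in N, time in s.
With the tool pointing down it reaches from about 300 to 775 mm from the base axis. Payload 14.6 kg.
Tool frame: the origin (TCP) lies between the finger pads; the fingertips stand 19 mm ahead of it and the grasp point (between the pads) is the TCP; z points along the fingers, y is the line along which they close (so a half turn about z gives the same grasp; the last joint's range is limited). The gripper opens to 94 mm and grips with 3 to 60 N. Pads are 16 mm wide; open, the fingers measure 119 mm over their backs; the gripper's body (75 mm by 177 mm) begins 78 mm behind the grasp point.
Start: joints at [-1.324, 0.3, 1.521, -0, 1.321, -0.067], TCP at [169.764, -523.134, 188.546] pointing down, gripper open.
Joint ranges: [-3.03, 3.03], [-0.79, 2.21], [0.23, 2.52], [-1.04, 4.18], [0, 3.07], [-2.55, 2.55]. Speed limits (rad/s): [2.22, 2.22, 2.57, 3.14, 3.14, 3.14].

INTERFACE

Orientations are given as [roll, pitch, yaw] about the fixed x, y, z axes, in that order (R = Rz(yaw) Ry(pitch) Rx(roll)).
In Python, from cell import monitor, imaging, job, find_in, trace gives the robot as it stands. The module is installed in compiled form; this text tells all that it offers.
- The arm moves only by the tool arm_command, never from a script. Its argument "steps" is a list of rows, each a list of 5 numbers: the opening, from 0 (shut) to 1 (fully open), then the shift along the tool's x, y, z in mm, then the turn about the tool's z in degrees. In form: [[gripper, dx, dy, dz, turn], ...]. A call has 1 to 20 rows; each row is the pose to reach, as a shift and turn from the pose commanded when the call began, along the tool's axes at that moment; what a row does not reach only later rows make up. A row lasts 1/8 s, in which the tool goes at most 62.5 mm and 10.7 degrees, less where a joint would pass 70% of its speed; a pose out of reach is approached as far as the arm can. A call with a gripper value outside its range is refused whole. The fingers move at their own pace and stop on an object; "force" is the grip in N (left out, the last holds). Time passes only in rows, so rows that repeat a pose let the fingers close. It gives the time, the measured TCP pose, the force, the opening and the grip force at its end, in the units of the state.
- monitor.read_state(): the state, without advancing time (a new reading comes with each control period).
- imaging.camera(name): name is "scene" or "top" or "wrist"; returns a dict with "img" (400x640x3 uint8, red, green, blue), "mtx" (3x3 intrinsics, pixels), "view" (4x4, takes a point from world to camera coordinates). Camera axes: x right, y down, z forward; pixel columns grow to the right and rows downward; lengths in mm; the calibration is good to about 2 mm. The wrist camera is an equidistant fisheye: a pixel r from the principal point sees the ray r / f radians off the axis. A picture is of the moment at which its call begins. There is no depth.
- job.sign_off(): hands the job in; it is judged then, once.
Trained networks look in a picture, given as the dict that the camera call returned (one of the last four; its "shot" number tells which), for a name from the list of things; names that differ only in an ending like _2 or _b are one class to them, and where a whole thing is asked for, a point or a joint stands for the part that bears it (a point fixed in the world has none). Each returns a list of dicts, best first, with "p" (0 to 1); they miss things now and then, are a little off and sometimes report something else, mostly with a low value. They report only what shows in the picture. A call takes as long as a camera call. They do not tell look-alikes from the thing itself.
- find_in(picture, target): "rect" ([centre column, centre row, width, height] in pixels, round what is visible of it).
- trace(picture, target): "region" (400x640 bool, what is visible of it) and "rect" ([centre column, centre row, width, height] in pixels, round what is visible of it).
The state is a dict: "clock": time; "joints": joint angles; "qd": joint speeds; "effort": joint torques, N m; "eef_pos": TCP position; "eef_rot": TCP orientation; "wrist_force": force on the tool from outside, world axes, zero at the start; "moment": the same for the moment, N m; "finger_gap": finger opening in mm; "finger_force": force on a finger pad.
Only numpy, scipy, OpenCV 4.12 (cv2) and the standard library are available. Lean on these libraries where they do the work, as an engineer would, in place of code of your own. Each camera call takes 0.05 s, during which the arm holds its last target. There are 200 camera calls.

TASK

Three spring-mounted printer feet stand on the bench for trial: with the fingertips, press each black pad about 10 mm straight down and let it up again, working from the robot's left to its right, to find out which is the softest. Then push the orange tag on the softest one's stand fully down to mark it, leave the other two tags up, and move clear. Only press: do not lift or shift the stands, and leave the prints and tools around them alone.

Things in the scene. Friction and masses are not known exactly. Their poses are not given: they have to be found in the camera images.
- stand_a: one of three stands that look the same: a grey plate 12 mm thick, 165 mm long in its own x (from -45 to +120 mm) and 76 mm wide (46 mm at the tag end), standing loose on the table, about 0.95 kg. Origin under the middle of its round foot, x towards its tag, z up. It points roughly away from the robot; the three stand in a row across the robot's view (one near y = +0.18, one near 0, one near -0.18), in an order that changes from start to start
- pad_a (a joint): how far the pad of stand_a is pressed down: 0 up, 0.022 m on its stop; it springs back up. All three begin to give at about 1.5 N; 10 mm down takes roughly 3 to 12 N, in even proportion to depth, and the stiffnesses differ by a factor of about 1.7 or more from one to the next
- pad_a_top (a point): middle of the flat top of the spring-mounted pad of stand_a: a black disc 48 mm across on a steel coil over a white round cup (58 mm across, 42 mm high); 74 mm above the table when up, moves with the pad; straight above the stand's origin
- tag_a_top (a point): middle of the flat top of the orange tag of stand_a, 28 mm (stand's x) by 32 mm (y), 6 mm thick on a stem above a white block 34 mm high; 61 to 64 mm above the table when up, 46 mm when down; 82 mm along the stand's x from the middle of the pad
- stand_b: one of three stands that look the same: a grey plate 12 mm thick, 165 mm long in its own x (from -45 to +120 mm) and 76 mm wide (46 mm at the tag end), standing loose on the table, about 0.95 kg. Origin under the middle of its round foot, x towards its tag, z up. It points roughly away from the robot; the three stand in a row across the robot's view (one near y = +0.18, one near 0, one near -0.18), in an order that changes from start to start
- pad_b (a joint): how far the pad of stand_b is pressed down: 0 up, 0.022 m on its stop; it springs back up. All three begin to give at about 1.5 N; 10 mm down takes roughly 3 to 12 N, in even proportion to depth, and the stiffnesses differ by a factor of about 1.7 or more from one to the next
- pad_b_top (a point): middle of the flat top of the spring-mounted pad of stand_b: a black disc 48 mm across on a steel coil over a white round cup (58 mm across, 42 mm high); 74 mm above the table when up, moves with the pad; straight above the stand's origin
- tag_b_top (a point): middle of the flat top of the orange tag of stand_b, 28 mm (stand's x) by 32 mm (y), 6 mm thick on a stem above a white block 34 mm high; 61 to 64 mm above the table when up, 46 mm when down; 82 mm along the stand's x from the middle of the pad
- stand_c: one of three stands that look the same: a grey plate 12 mm thick, 165 mm long in its own x (from -45 to +120 mm) and 76 mm wide (46 mm at the tag end), standing loose on the table, about 0.95 kg. Origin under the middle of its round foot, x towards its tag, z up. It points roughly away from the robot; the three stand in a row across the robot's view (one near y = +0.18, one near 0, one near -0.18), in an order that changes from start to start
- pad_c (a joint): how far the pad of stand_c is pressed down: 0 up, 0.022 m on its stop; it springs back up. All three begin to give at about 1.5 N; 10 mm down takes roughly 3 to 12 N, in even proportion to depth, and the stiffnesses differ by a factor of about 1.7 or more from one to the next
- pad_c_top (a point): middle of the flat top of the spring-mounted pad of stand_c: a black disc 48 mm across on a steel coil over a white round cup (58 mm across, 42 mm high); 74 mm above the table when up, moves with the pad; straight above the stand's origin
- tag_c_top (a point): middle of the flat top of the orange tag of stand_c, 28 mm (stand's x) by 32 mm (y), 6 mm thick on a stem above a white block 34 mm high; 61 to 64 mm above the table when up, 46 mm when down; 82 mm along the stand's x from the middle of the pad
- softest_tag (a joint): how far the tag of the stand with the softest pad (which stand that is, is not told: find out by pressing) is pushed down: 0 to 0.003 m at the start (up), 0.018 m fully down on its stop; it slides straight down against about 4 N of friction and stays where it is left
- other_tag_1 (a joint): how far the tag of one of the stands with a stiffer pad (which one is not told) is pushed down: 0 to 0.003 m at the start (up), 0.018 m fully down on its stop; it slides straight down against about 4 N of friction and stays where it is left
- other_tag_2 (a joint): how far the tag of one of the stands with a stiffer pad (which one is not told) is pushed down: 0 to 0.003 m at the start (up), 0.018 m fully down on its stop; it slides straight down against about 4 N of friction and stays where it is left
- white_gear: white printed spur gear lying flat, about 100 mm across its teeth, 14 mm thick with a 36 mm hub 27 mm high; origin under its centre. Loose; not part of the job
- grey_gear: small grey printed pinion lying flat, about 54 mm across its teeth, 16 mm thick, hub 30 mm high; origin under its centre. Loose; not part of the job
- flange: white printed flanged cup, 80 mm foot, 60 mm tube, 52 mm high; origin under its centre. Loose; not part of the job
- bracket: blue printed L bracket, 90 x 45 mm, 53 mm high; origin under the middle of its foot. Loose; not part of the job
- screwdriver: screwdriver lying on the table, less than 40 mm high; origin under its middle. Loose; not part of the job
- calipers: steel calipers with a black display, 190 mm long, 55 mm over the jaws, 10 mm high; origin under the middle of the beam. Loose; not part of the job
Mind the look-alikes: they are no part of the job. Leave any blue look-alike of the stand_b alone.

How it is judged:
By the outcome, as a careful person would: the job done as asked, in the order asked, and still so for the second after the job is handed in, with the robot touching nothing.
It also fails if it takes over 48 s, if anything falls off the work surface, if the arm or the gripper's body presses on something with over 40 N, if the wrist force passes 120 N, or if a joint passes its speed limit or range.

## Working session

There is one attempt and no reset: what is moved stays moved. The work goes in short steps, Python scripts to look and compute and a tool call to move; the robot and the scene stay as the last step left them, time stands still between calls to the robot, and variables do not carry over. Pictures are saved under pics/ and viewed, at most 10 in all, crops included, and the job is handed in when it is done.

Besides the shell and the picture viewer there is one more tool, called after "Call:" by a JSON object that holds its "fn" and its "kwargs", one argument or row to a line. arm_command: Moves the arm, as the interface text tells. Its arguments: {"type":"object","properties":{"steps":{"type":"array","items":{"type":"array","items":{"type":"number"}}},"force":{"type":"number"}},"required":["steps"]}

```bash
mkdir -p pics; python3 - <<'E'
from cell import monitor, imaging, find_in, trace
import cv2, numpy as np
s=monitor.read_state(); print(s['clock'],s['eef_pos'],s['eef_rot'],s['wrist_force'],s['finger_gap'])
for n in ("top","scene"):
    c=imaging.camera(n); cv2.imwrite(f"pics/{n}0.png",c["img"][:,:,::-1])
    for t in ("pad_a_top","tag_a_top","stand_a"):
        print(n,t,[(np.round(d["rect"]).astype(int).tolist(),round(d["p"],2)) for d in find_in(c,t)])
    print(np.round(c["mtx"],1).tolist(),np.round(c["view"],3).tolist())
E
```

```text
0.0 [ 169.69302584 -522.86379401  187.95918235] [-3.14037102e+00 -8.85689967e-05  3.13795896e-01] [-1.41443178  0.21156026 -0.16421295] 93.61491179315342
top pad_a_top [([417, 231, 19, 20], 0.53)]
top tag_a_top [([415, 198, 14, 12], 0.57)]
top stand_a [([216, 124, 53, 63], 0.93), ([324, 201, 32, 67], 0.88), ([253, 202, 30, 69], 0.87), ([413, 220, 39, 66], 0.69)]
[[413.7, 0.0, 324.2], [0.0, 413.7, 198.3], [0.0, 0.0, 1.0]] [[0.009, -1.0, -0.023, 19.489], [-0.985, -0.005, -0.173, 574.207], [0.173, 0.025, -0.985, 950.568], [0.0, 0.0, 0.0, 1.0]]
scene pad_a_top [([276, 156, 14, 18], 0.6), ([225, 166, 47, 33], 0.19)]
scene tag_a_top [([225, 165, 51, 36], 0.7)]
scene stand_a [([375, 245, 42, 52], 0.81), ([359, 327, 71, 51], 0.79), ([272, 174, 46, 47], 0.71), ([318, 217, 48, 53], 0.61)]
[[419.0, 0.0, 318.9], [0.0, 419.0, 196.1], [0.0, 0.0, 1.0]] [[-0.602, 0.798, -0.019, 322.733], [0.609, 0.444, -0.658, -294.336], [-0.516, -0.408, -0.753, 1537.286], [0.0, 0.0, 0.0, 1.0]]
```

View pics/top0.png

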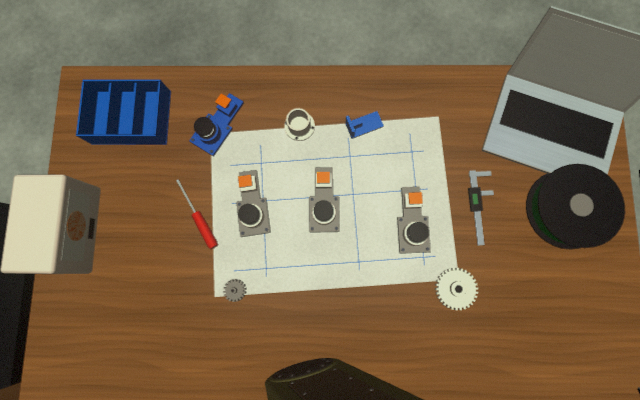

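View pics/scene0.png

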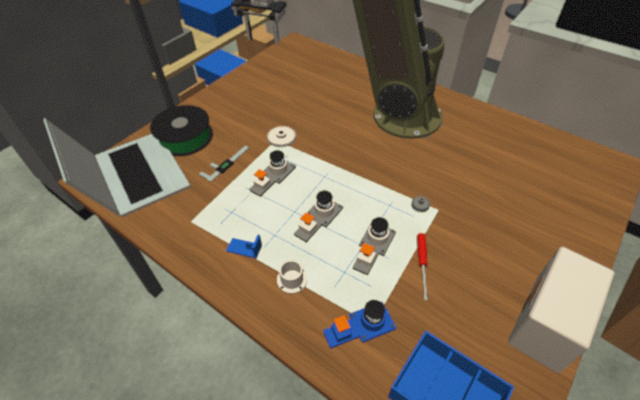

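The three grey stands have pads at about (250,214), (324,211) and (416,232) in the top view. The blue look-alike at (207,127) has the wrong colour and is out of the row, so it's excluded. Next I measure pad and tag positions by colour within the crops.

```bash
cat > h.py <<'E'
import numpy as np, cv2
from cell import monitor, imaging, find_in, trace
def ray(c,px,z):
    K,V=c["mtx"],c["view"]; R,t=V[:3,:3],V[:3,3]
    d=R.T@np.linalg.solve(K,[px[0],px[1],1]); o=-R.T@t
    return o+d*(z-o[2])/d[2]
def proj(c,p):
    q=c["mtx"]@(c["view"][:3,:3]@np.array(p)+c["view"][:3,3]); return q[:2]/q[2]
def blobs(c,kind):
    h=cv2.cvtColor(c["img"],cv2.COLOR_RGB2HSV)
    m=cv2.inRange(h,(5,150,120),(18,255,255)) if kind=="tag" else cv2.inRange(h,(0,0,0),(180,255,62))
    n,l,s,ce=cv2.connectedComponentsWithStats(m)
    return [(ce[i],s[i]) for i in range(1,n) if 30<s[i][4]<700]
E
python3 - <<'E'
from h import *
im=[]
for n in ("top","scene"):
    c=imaging.camera(n)
    for k,z in (("tag",62.5),("pad",74)):
        for ce,s in blobs(c,k):
            p=ray(c,ce,z)
            if 300<p[0]<620 and abs(p[1])<280: print(n,k,ce.round(1),s.tolist(),p.round(1))
    r=c["img"][155:265,225:445] if n=="top" else c["img"][140:280,235:415]
    im.append(cv2.resize(r[:,:,::-1],(660,290),interpolation=cv2.INTER_CUBIC))
cv2.imwrite("pics/crop.png",np.vstack(im))
E
```

```text
top tag [244.6 180.5] [238, 175, 14, 12, 136] [614.6 216.5  62.5]
top tag [415.  197.6] [409, 192, 13, 12, 145] [ 574.7 -192.6   62.5]
top tag [361.6 301.2] [355, 297, 14, 9, 40] [333.7 -64.3  62.5]
top tag [347.2 304.1] [340, 300, 15, 9, 50] [326.9 -31.5  62.5]
top tag [302.2 308. ] [290, 303, 27, 9, 80] [317.   71.2  62.5]
top tag [380.2 309. ] [373, 307, 14, 5, 42] [ 317.  -106.4   62.5]
top tag [357.6 312.9] [347, 311, 22, 5, 51] [307.6 -55.   62.5]
scene tag [260.3 173.7] [255, 170, 12, 9, 64] [ 577.6 -189.2   62.5]
scene tag [366.7 249. ] [360, 243, 14, 13, 113] [616.9 217.5  62.5]
scene pad [276.3 156.1] [271, 151, 12, 11, 103] [ 498.9 -191.6   74. ]
scene pad [324.  197.3] [318, 192, 13, 12, 131] [547.6  29.1  74. ]
scene pad [379.2 224.6] [372, 218, 15, 14, 163] [538.5 205.7  74. ]
```

View pics/crop.png

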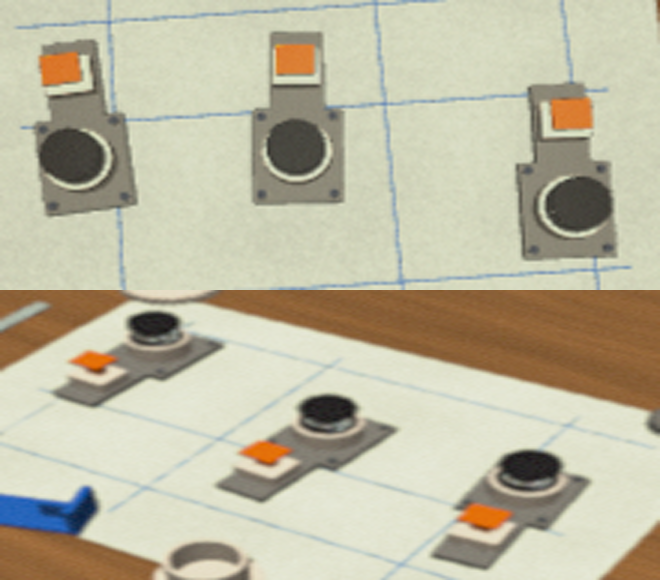

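The crop confirms three grey stands with black pads and orange tags, all tags up. Next I refine the pad centres in the top view.

```bash
python3 - <<'E'
from h import *
c=imaging.camera("top"); h=cv2.cvtColor(c["img"],cv2.COLOR_RGB2HSV)
def cen(m,x,y,r,z,name):
    w=np.zeros_like(m); w[y-r:y+r+1,x-r:x+r+1]=m[y-r:y+r+1,x-r:x+r+1]
    n,l,s,ce=cv2.connectedComponentsWithStats(w); i=1+np.argmax(s[1:,4]); p=ray(c,ce[i],z)
    print(name,ce[i].round(1),s[i].tolist(),p.round(1)); return p
dark=cv2.inRange(h,(0,0,0),(180,255,85)); org=cv2.inRange(h,(3,130,110),(20,255,255))
for (px,py),(tx,ty) in (((250,214),(245,180)),((323,211),(323,178)),((416,232),(415,198))):
    p=cen(dark,px,py,15,74,"pad"); t=cen(org,tx,ty,11,62.5,"tag")
    d=t-p; print(" dist",np.hypot(d[0],d[1]).round(1),"yaw",np.degrees(np.arctan2(d[1],d[0])).round(1))
E
```

```text
pad [248.3 213.6] [238, 204, 21, 20, 329] [532.4 201.6  74. ]
tag [244.5 180.5] [238, 175, 14, 12, 143] [614.6 216.6  62.5]
 dist 83.6 yaw 10.3
pad [323.  210.4] [314, 201, 19, 20, 307] [541.1  25.8  74. ]
tag [323. 177.] [317, 172, 13, 11, 142] [624.2  26.9  62.5]
 dist 83.1 yaw 0.8
pad [417.4 231.8] [407, 222, 22, 20, 337] [ 492.3 -193.5   74. ]
tag [415.1 197.6] [409, 192, 13, 12, 150] [ 574.8 -192.7   62.5]
 dist 82.5 yaw 0.6
```

Call:
{"fn": "arm_command", "kwargs": {
  "steps": [
    [0, 569, -577, 60, 18],
    [0, 569, -577, 60, 18],
    [0, 569, -577, 60, 18],
    [0, 569, -577, 60, 18],
    [0, 569, -577, 60, 18],
    [0, 569, -577, 60, 18],
    [0, 569, -577, 60, 18],
    [0, 569, -577, 60, 18],
    [0, 569, -577, 60, 18],
    [0, 569, -577, 60, 18],
    [0, 569, -577, 60, 18],
    [0, 569, -577, 60, 18],
    [0, 569, -577, 60, 18],
    [0, 569, -577, 60, 18],
    [0, 569, -577, 60, 18],
    [0, 569, -577, 60, 18],
    [0, 569, -577, 60, 18],
    [0, 569, -577, 60, 18]
  ],
  "force": 20
}}

```text
clock: 2.8
eef_pos: [532.9, 200.8, 128.9]
eef_rot: [-3.141, -0.0, -0.001]
wrist_force: [0.0, 0.3, -0.2]
finger_gap: 0.7
finger_force: 0.0
```

Call:
{"fn": "arm_command", "kwargs": {
  "steps": [
    [0, 0, 0, 20, 0],
    [0, 0, 0, 30, 0],
    [0, 0, 0, 34, 0],
    [0, 0, 0, 37, 0],
    [0, 0, 0, 40, 0],
    [0, 0, 0, 41, 0],
    [0, 0, 0, 41, 0],
    [0, 0, 0, 41, 0]
  ]
}}

```text
clock: 3.8
eef_pos: [533.0, 201.3, 87.7]
eef_rot: [-3.141, -0.0, -0.0]
wrist_force: [0.1, -0.1, 0.1]
finger_gap: 0.4
finger_force: 0.0
```

```bash
python3 - <<'E'
from h import *
s=monitor.read_state(); print(s['eef_pos'],s['wrist_force'],s['moment'])
c=imaging.camera("scene"); cv2.imwrite("pics/p1.png",cv2.resize(c["img"][130:290,300:480,::-1],(675,600),interpolation=cv2.INTER_CUBIC))
E
```

```text
[532.95219686 201.34670635  87.69952149] [ 0.0932979  -0.07136223  0.10365843] [-0.00889492 -0.01610012  0.02513212]
```

View pics/p1.png

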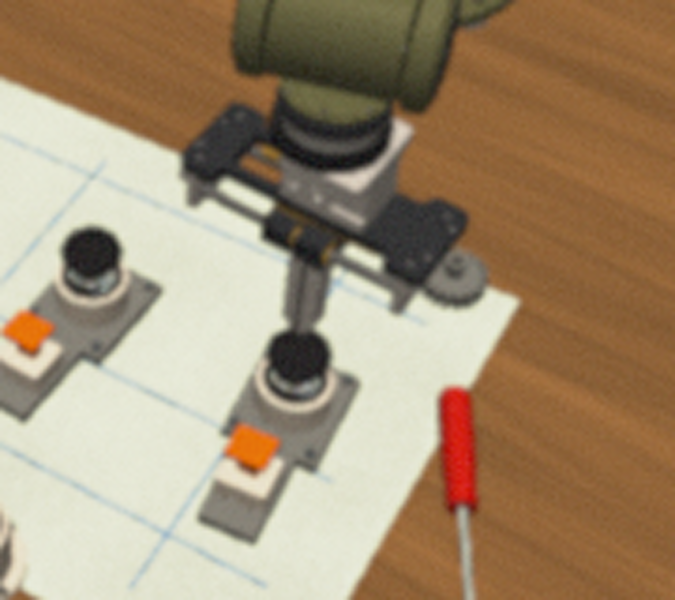

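The tip sits at about crop (303,330), at the rear edge of the disc, with no force. I'll compare with projections.

```bash
python3 - <<'E'
from h import *
c=imaging.camera("scene")
f=lambda p:((proj(c,p)-[300,130])*3.75).round(0)
for p in ([533,201.3,68.7],[533,201.3,78],[533,201.3,90],[532.4,201.6,74],[508,201,74],[556,201,74],[450,201,69],[490,201,69]): print(p,f(p))
t=imaging.camera("top"); g=lambda p:((proj(t,p)-[180,140])*4).round(0)
print(g([533,201.3,68.7]),g([532.4,201.6,74]))
w=imaging.camera("wrist"); print(w["mtx"].round(1).tolist(),w["view"].round(2).tolist())
a=cv2.resize(t["img"][140:260,180:300,::-1],(480,480),interpolation=cv2.INTER_CUBIC)
b=cv2.resize(w["img"][:,:,::-1],(768,480))[:,234:534]
cv2.imwrite("pics/p2.png",np.hstack([a,b]))
E
```

```text
[533, 201.3, 68.7] [295. 351.]
[533, 201.3, 78] [296. 343.]
[533, 201.3, 90] [298. 333.]
[532.4, 201.6, 74] [296. 347.]
[508, 201, 74] [314. 325.]
[556, 201, 74] [278. 367.]
[450, 201, 69] [354. 279.]
[490, 201, 69] [326. 313.]
[276. 295.] [273. 294.]
[[309.7, 0.0, 318.7], [0.0, 309.7, 197.7], [0.0, 0.0, 1.0]] [[-0.0, -1.0, 0.0, 203.4], [-0.96, 0.0, 0.27, 511.93], [-0.27, -0.0, -0.96, 439.34], [0.0, 0.0, 0.0, 1.0]]
```

View pics/p2.png

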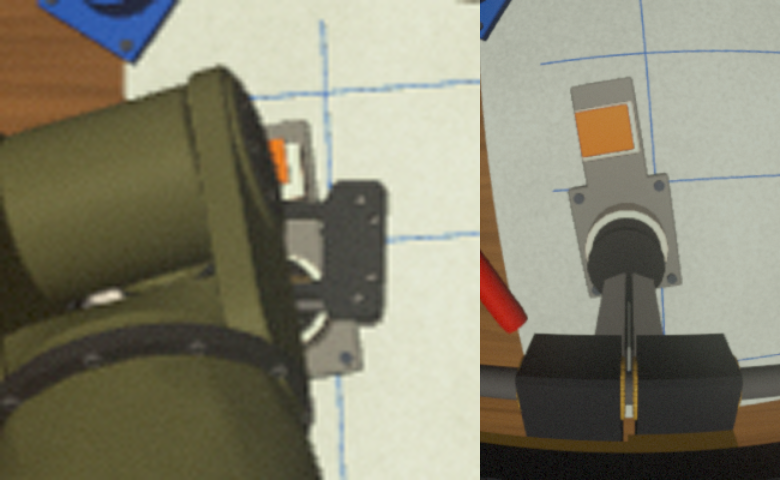

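```bash
python3 - <<'E'
from h import *
w=imaging.camera("wrist"); s=imaging.camera("scene")
def fish(c,p):
    q=c["view"][:3,:3]@np.array(p,float)+c["view"][:3,3]; r=np.hypot(q[0],q[1]); th=np.arctan2(r,q[2])
    return c["mtx"][:2,2]+c["mtx"][0,0]*th*q[:2]/r
a=cv2.resize(w["img"][150:270,268:368,::-1],(500,600),interpolation=cv2.INTER_CUBIC)
b=cv2.resize(s["img"][190:250,355:405,::-1],(300,360),interpolation=cv2.INTER_CUBIC); b=np.vstack([b,np.zeros((240,300,3),np.uint8)])
A=lambda p:tuple(((fish(w,p)-[268,150])*5).astype(int)); B=lambda p:tuple(((proj(s,p)-[355,190])*6).astype(int))
for X,f,i in ((a,A,0),(b,B,1)):
    for ang in np.linspace(0,6.28,25): cv2.circle(X,tuple(map(int,f([532.4+24*np.cos(ang),201.6+24*np.sin(ang),74]))),2,(0,255,0),-1)
    for z,col in ((68.7,(0,0,255)),(87.7,(255,0,255))): cv2.circle(X,tuple(map(int,f([533,201.3,z]))),4,col,-1)
cv2.imwrite("pics/p3.png",np.hstack([a,b]))
for d in trace(w,"pad_a_top")[:2]+trace(w,"tag_a_top")[:2]: print(np.round(d["rect"],1),d["p"])
E
```

```text
[521.  111.7  37.1  35.9] 0.68
[627.8 242.7  24.5  35.2] 0.64
[633.  177.2  10.8  23.4] 0.67
[501.2 152.6  98.1 165.7] 0.24
```

View pics/p3.png

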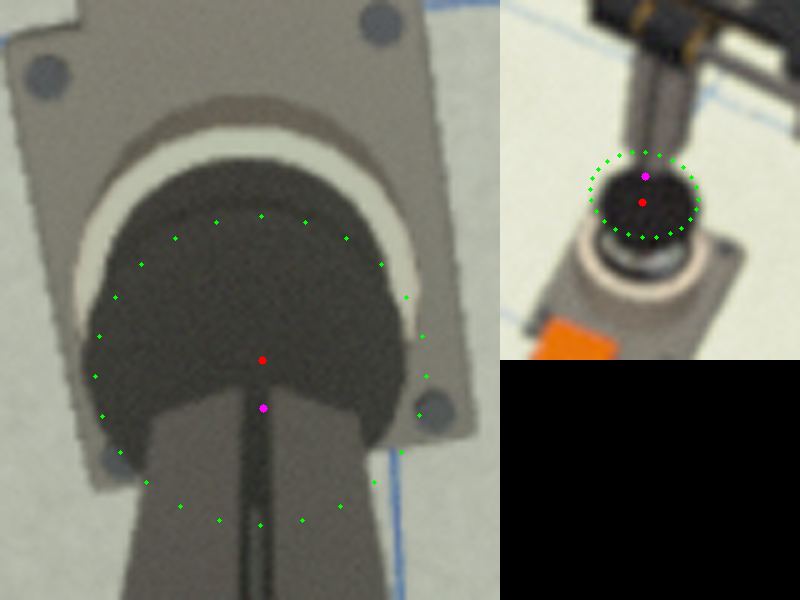

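The images show the fingertips about 15–20 mm above the pad, higher than the 19 mm tip offset implies, and there is no force. I'll creep down watching the force.

Call:
{"fn": "arm_command", "kwargs": {
  "steps": [
    [0, 1, -2, 2, 0],
    [0, 1, -2, 5, 0],
    [0, 1, -2, 8, 0],
    [0, 1, -2, 8, 0]
  ]
}}

```text
clock: 4.7
eef_pos: [533.7, 203.3, 79.2]
eef_rot: [3.141, 0.001, -0.0]
wrist_force: [-0.3, -0.2, 0.3]
finger_gap: 0.2
finger_force: 0.0
```

Call:
{"fn": "arm_command", "kwargs": {
  "steps": [
    [0, 0, 0, 2, 0],
    [0, 0, 0, 4, 0],
    [0, 0, 0, 4, 0]
  ]
}}

```text
clock: 5.08
eef_pos: [533.8, 203.3, 75.4]
eef_rot: [3.142, 0.0, -0.0]
wrist_force: [0.6, -0.4, -0.6]
finger_gap: 0.3
finger_force: 0.0
```

Call:
{"fn": "arm_command", "kwargs": {
  "steps": [
    [0, 0, 0, 2, 0],
    [0, 0, 0, 3, 0],
    [0, 0, 0, 3, 0]
  ]
}}

```text
clock: 5.45
eef_pos: [533.8, 203.3, 72.5]
eef_rot: [3.142, 0.0, -0.0]
wrist_force: [0.2, 0.4, 0.2]
finger_gap: 0.3
finger_force: 0.0
```

```bash
python3 - <<'E'
from h import *
w=imaging.camera("wrist"); s=imaging.camera("scene"); print(monitor.read_state()['wrist_force'],monitor.read_state()['eef_pos'])
a=cv2.resize(w["img"][150:270,268:368,::-1],(400,480),interpolation=cv2.INTER_CUBIC)
b=cv2.resize(s["img"][190:250,355:405,::-1],(400,480),interpolation=cv2.INTER_CUBIC)
cv2.imwrite("pics/p4.png",np.hstack([a,b]))
E
```

```text
[ 0.2058116  -0.1833725   0.08382376] [533.88601893 203.34027566  72.58016881]
```

View pics/p4.png

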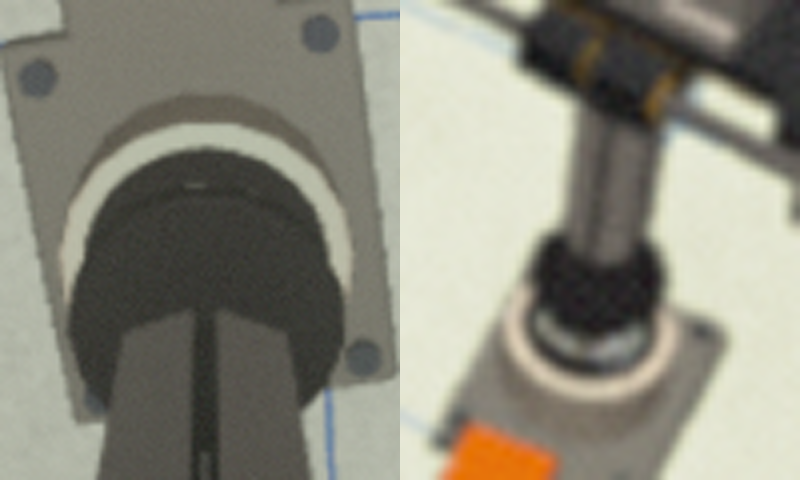

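The fingertips now overlap the disc and look very near contact, still with no force; I continue in small steps.

Call:
{"fn": "arm_command", "kwargs": {
  "steps": [
    [0, 0, 0, 2, 0],
    [0, 0, 0, 2, 0],
    [0, 0, 0, 2, 0]
  ]
}}

```text
clock: 5.92
eef_pos: [533.9, 203.3, 70.5]
eef_rot: [-3.142, 0.0, -0.0]
wrist_force: [0.2, -0.4, 0.1]
finger_gap: 0.4
finger_force: 0.0
```

Call:
{"fn": "arm_command", "kwargs": {
  "steps": [
    [0, 0, 0, 2, 0],
    [0, 0, 0, 2, 0],
    [0, 0, 0, 2, 0]
  ]
}}

```text
clock: 6.3
eef_pos: [533.9, 203.3, 68.5]
eef_rot: [-3.142, 0.0, -0.0]
wrist_force: [-0.6, -0.3, -0.2]
finger_gap: 0.3
finger_force: 0.0
```

```bash
python3 - <<'E'
from h import *
w=imaging.camera("wrist"); s=imaging.camera("scene"); st=monitor.read_state(); print(st['wrist_force'],st['moment'],st['effort'])
a=cv2.resize(w["img"][150:270,268:368,::-1],(400,480),interpolation=cv2.INTER_CUBIC)
b=cv2.resize(s["img"][190:250,355:405,::-1],(400,480),interpolation=cv2.INTER_CUBIC)
cv2.imwrite("pics/p5.png",np.hstack([a,b]))
old=cv2.imread("pics/p4.png").astype(int); new=np.hstack([a,b]).astype(int)
d=abs(new-old).sum(2); print("disc-bottom change",d[300:400,520:680].mean(), "wrist disc edge",d[140:220,80:340].mean(),"plate",d[400:470,480:560].mean())
E
```

```text
[-0.26412841 -0.38950364 -0.6627384 ] [0.00236588 0.02236116 0.02082338] [-9.94443835e-04 -5.89616954e+01 -3.15649688e+01 -6.00083105e-03
 -7.55600212e-02  5.47239642e-05]
disc-bottom change 6.478875 wrist disc edge 31.14533653846154 plate 5.381607142857143
```

View pics/p5.png

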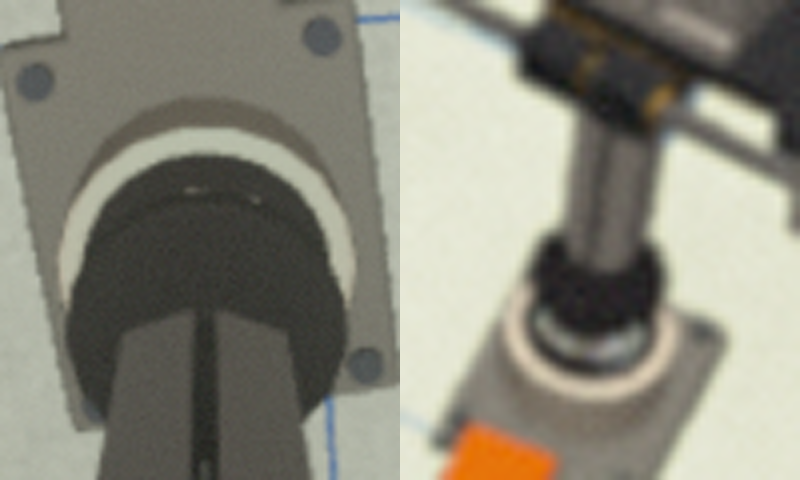

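The pad is still unpressed (disc pixels unchanged) and the tips are a few mm above it. I continue in 2 mm steps.

Call:
{"fn": "arm_command", "kwargs": {
  "steps": [
    [0, 0, 0, 2, 0],
    [0, 0, 0, 2, 0],
    [0, 0, 0, 2, 0]
  ]
}}

```text
clock: 6.78
eef_pos: [533.9, 203.3, 66.5]
eef_rot: [3.142, 0.0, -0.0]
wrist_force: [-0.6, -0.4, 0.1]
finger_gap: 0.6
finger_force: 0.0
```

Call:
{"fn": "arm_command", "kwargs": {
  "steps": [
    [0, 0, 0, 2, 0],
    [0, 0, 0, 2, 0],
    [0, 0, 0, 2, 0]
  ]
}}

```text
clock: 7.15
eef_pos: [533.9, 203.3, 64.6]
eef_rot: [-3.142, 0.0, -0.0]
wrist_force: [-0.9, -1.8, 0.6]
finger_gap: 0.3
finger_force: 0.0
```

```bash
cat > f.py <<'E'
from h import *
F=[];Z=[]
for i in range(4):
    imaging.camera("scene"); s=monitor.read_state(); F.append(s['wrist_force']); Z.append(s['eef_pos'][2])
print(np.mean(F,0).round(2),np.std(F,0).round(2),np.mean(Z).round(2),s['moment'].round(3),s['clock'])
E
python3 f.py
```

```text
[ 0.12 -0.1  -0.09] [0.81 0.8  0.26] 64.58 [ 0.078 -0.021 -0.028] 7.35
```

Call:
{"fn": "arm_command", "kwargs": {
  "steps": [
    [0, 0, 0, 2, 0],
    [0, 0, 0, 2, 0],
    [0, 0, 0, 2, 0]
  ]
}}

```text
clock: 7.72
eef_pos: [533.9, 203.3, 62.5]
eef_rot: [3.142, 0.0, -0.0]
wrist_force: [1.2, -0.7, 0.1]
finger_gap: 0.2
finger_force: 0.0
```

```bash
python3 f.py
```

```text
[-0.01 -0.14  0.18] [0.16 0.15 0.3 ] 62.56 [-0.018  0.021 -0.006] 7.925
```

```bash
python3 - <<'E'
from h import *
w=imaging.camera("wrist"); s=imaging.camera("scene")
a=cv2.resize(w["img"][150:270,268:368,::-1],(400,480),interpolation=cv2.INTER_CUBIC)
b=cv2.resize(s["img"][190:250,355:405,::-1],(400,480),interpolation=cv2.INTER_CUBIC)
new=np.hstack([a,b]); old=cv2.imread("pics/p5.png"); d=abs(new.astype(int)-old.astype(int)).sum(2)
print("scene disc-bottom",d[300:400,520:680].mean(),"plate",d[400:470,480:560].mean())
# column profiles through fingers/disc in scene
for im,n in ((old,"p5"),(new,"now")):
    print(n,"scene col",im[160:420:8,605].sum(1).tolist()); print(n,"wrist col L",im[100:480:10,165].sum(1).tolist())
cv2.imwrite("pics/p6.png",new)
E
```

```text
scene disc-bottom 6.36275 plate 5.1292857142857144
p5 scene col [218, 227, 235, 250, 268, 263, 267, 269, 270, 288, 298, 294, 297, 286, 195, 127, 111, 102, 111, 119, 95, 113, 237, 391, 435, 320, 236, 346, 524, 573, 449, 341, 326]
p5 wrist col L [345, 268, 278, 327, 540, 538, 319, 176, 165, 167, 150, 180, 167, 167, 165, 182, 160, 168, 157, 147, 157, 159, 229, 249, 245, 243, 248, 246, 244, 240, 244, 254, 250, 248, 243, 229, 244, 239]
now scene col [213, 215, 228, 232, 255, 263, 260, 270, 272, 289, 300, 301, 303, 307, 295, 236, 162, 104, 105, 103, 83, 107, 232, 389, 432, 329, 242, 332, 513, 575, 452, 341, 331]
now wrist col L [348, 306, 280, 277, 415, 540, 536, 260, 175, 174, 176, 154, 167, 168, 169, 166, 168, 161, 159, 159, 163, 159, 220, 256, 242, 252, 249, 246, 250, 244, 244, 246, 241, 241, 242, 247, 238, 237]
```

View pics/p6.png

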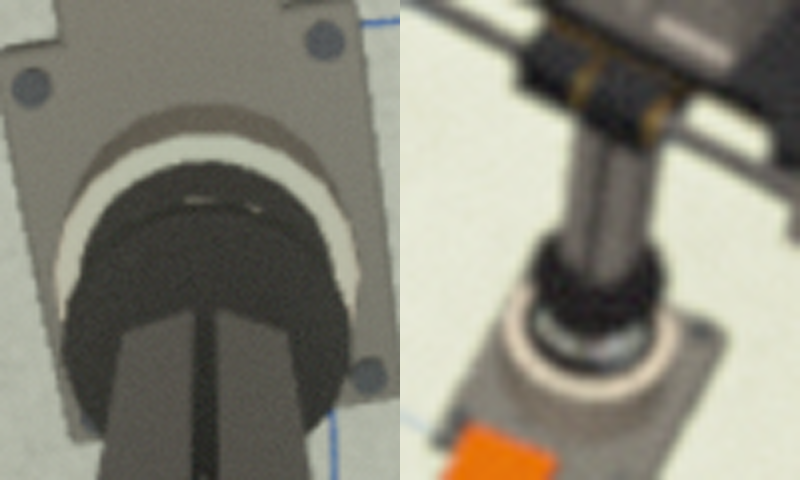

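The tips are still a few mm short of the disc, and the disc is unmoved. I keep stepping until force appears.

Call:
{"fn": "arm_command", "kwargs": {
  "steps": [
    [0, 0, 0, 1, 0],
    [0, 0, 0, 2, 0],
    [0, 0, 0, 2, 0],
    [0, 0, 0, 2, 0]
  ]
}}

```text
clock: 8.52
eef_pos: [533.9, 203.3, 60.5]
eef_rot: [3.142, 0.0, -0.0]
wrist_force: [0.3, 0.6, 0.3]
finger_gap: 0.1
finger_force: 0.0
```

Call:
{"fn": "arm_command", "kwargs": {
  "steps": [
    [0, 0, 0, 1, 0],
    [0, 0, 0, 2, 0],
    [0, 0, 0, 2, 0],
    [0, 0, 0, 2, 0]
  ]
}}

```text
clock: 9.02
eef_pos: [533.9, 203.3, 58.6]
eef_rot: [-3.142, -0.0, -0.0]
wrist_force: [1.0, -0.1, -0.6]
finger_gap: 0.2
finger_force: 0.0
```

```bash
python3 f.py
```

```text
[-0.12 -0.44  0.28] [0.5  0.15 0.19] 58.59 [0.064 0.015 0.023] 9.225
```

```bash
cat > g.py <<'E'
from h import *
w=imaging.camera("wrist"); s=imaging.camera("scene")
a=cv2.resize(w["img"][150:270,268:368,::-1],(400,480),interpolation=cv2.INTER_CUBIC)
b=cv2.resize(s["img"][190:250,355:405,::-1],(400,480),interpolation=cv2.INTER_CUBIC)
new=np.hstack([a,b]); old=cv2.imread("pics/p5.png"); d=abs(new.astype(int)-old.astype(int)).sum(2)
print("scene disc-bottom",d[300:400,520:680].mean(),"plate",d[400:470,480:560].mean())
print("scene col",new[240:400:8,605].sum(1).tolist(),"left edge strip",abs(new.astype(int)-old.astype(int))[240:330,520:550].sum(2).mean())
cv2.imwrite("pics/g.png",new)
E
python3 g.py
```

```text
scene disc-bottom 6.22325 plate 5.129642857142857
scene col [289, 299, 309, 310, 311, 289, 214, 144, 124, 117, 94, 115, 230, 383, 439, 328, 234, 331, 522, 575] left edge strip 5.394074074074074
```

Call:
{"fn": "arm_command", "kwargs": {
  "steps": [
    [0, 0, 0, 1, 0],
    [0, 0, 0, 2, 0],
    [0, 0, 0, 2, 0],
    [0, 0, 0, 2, 0]
  ]
}}

```text
clock: 9.82
eef_pos: [533.9, 203.3, 56.6]
eef_rot: [-3.142, -0.0, -0.0]
wrist_force: [0.1, 0.7, 1.5]
finger_gap: 0.9
finger_force: 0.6
```

```bash
python3 g.py; python3 f.py
```

```text
scene disc-bottom 16.5585625 plate 5.07375
scene col [295, 300, 299, 302, 306, 292, 253, 175, 121, 103, 106, 94, 161, 324, 418, 308, 181, 307, 526, 574] left edge strip 13.817407407407407
[ 0.03 -0.07  1.52] [0.18 0.42 0.43] 56.59 [ 0.01  -0.025  0.016] 10.125
```

Contact is made at TCP z ≈ 57, force 1.5 N. I now press to about 10 mm in two stages.

Call:
{"fn": "arm_command", "kwargs": {
  "steps": [
    [0, 0, 0, 2, 0],
    [0, 0, 0, 4, 0],
    [0, 0, 0, 5, 0],
    [0, 0, 0, 5, 0]
  ]
}}

```text
clock: 10.62
eef_pos: [533.9, 203.3, 51.5]
eef_rot: [3.142, -0.0, -0.0]
wrist_force: [0.1, -0.0, 1.3]
finger_gap: 0.7
finger_force: 1.2
```

```bash
python3 f.py;python3 g.py
```

```text
[0.02 0.23 2.67] [0.69 0.54 0.54] 51.61 [ 0.089 -0.054 -0.048] 10.825
scene disc-bottom 45.0974375 plate 5.638928571428571
scene col [295, 306, 306, 304, 311, 315, 303, 268, 189, 123, 114, 118, 84, 148, 323, 417, 326, 337, 516, 573] left edge strip 49.77814814814815
```

Call:
{"fn": "arm_command", "kwargs": {
  "steps": [
    [0, 0, 0, 2, 0],
    [0, 0, 0, 4, 0],
    [0, 0, 0, 4, 0],
    [0, 0, 0, 4, 0]
  ]
}}

```text
clock: 11.42
eef_pos: [533.9, 203.3, 47.6]
eef_rot: [-3.142, -0.0, -0.0]
wrist_force: [0.9, 0.3, 3.6]
finger_gap: 0.5
finger_force: 1.6
```

```bash
python3 f.py;python3 g.py
```

```text
[0.47 0.07 3.41] [0.45 0.63 0.56] 47.62 [ 0.083 -0.115 -0.021] 11.625
scene disc-bottom 54.8708125 plate 5.034285714285715
scene col [280, 300, 304, 305, 310, 300, 311, 307, 257, 185, 130, 105, 99, 119, 215, 320, 318, 366, 521, 571] left edge strip 82.24407407407408
```

The left pad reads about 3.4 N at 10 mm. I release it straight up and go to the middle.

Call:
{"fn": "arm_command", "kwargs": {
  "steps": [
    [0, 0, 0, -8, 0],
    [0, 0, 0, -20, 0],
    [0, 0, 0, -40, 0],
    [0, 0, 0, -40, 0],
    [0, 7, 60, -40, 0],
    [0, 7, 120, -40, 0],
    [0, 7, 176, -40, 0],
    [0, 7, 176, -40, 0],
    [0, 7, 176, -28, 0],
    [0, 7, 176, -15, 0],
    [0, 7, 176, -15, 0],
    [0, 7, 176, -15, 0]
  ]
}}

```text
clock: 13.22
eef_pos: [540.8, 27.9, 62.5]
eef_rot: [-3.142, 0.0, 0.001]
wrist_force: [0.1, 0.2, 1.3]
finger_gap: 0.2
finger_force: 0.0
```

```bash
python3 f.py; python3 - <<'E'
from h import *
s=imaging.camera("scene"); w=imaging.camera("wrist"); t=imaging.camera("top")
a=cv2.resize(w["img"][150:270,268:368,::-1],(400,480),interpolation=cv2.INTER_CUBIC)
b=cv2.resize(s["img"][160:250,280:400,::-1],(400,300),interpolation=cv2.INTER_CUBIC)
c=cv2.resize(t["img"][150:260,225:445,::-1],(400,180),interpolation=cv2.INTER_CUBIC)
cv2.imwrite("pics/m1.png",np.hstack([a,np.vstack([b,c])]))
E
```

```text
[ 0.27 -0.14  0.54] [0.8  0.58 0.22] 62.84 [0.039 0.003 0.014] 13.425
```

View pics/m1.png

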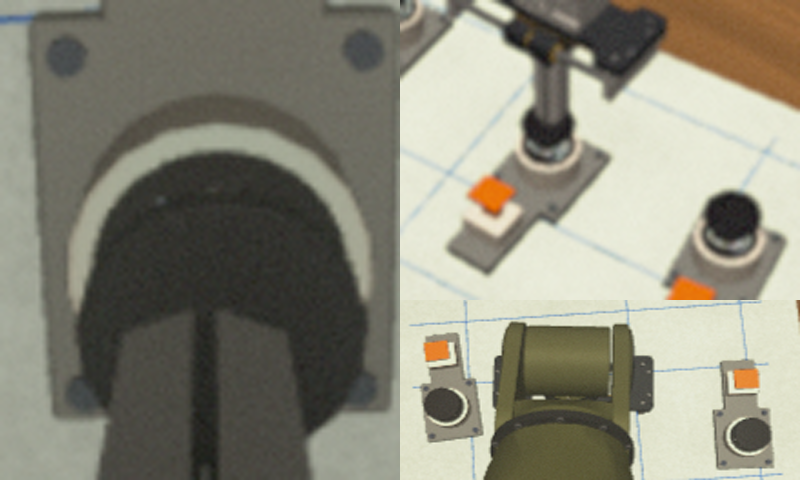

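The middle pad is under the fingertips, offset about 2 mm, and the left stand is unmoved with its pad back up. Pressing in stages.

Call:
{"fn": "arm_command", "kwargs": {
  "steps": [
    [0, 0, 2, 2, 0],
    [0, 0, 2, 4, 0],
    [0, 0, 2, 6, 0],
    [0, 0, 2, 8, 0],
    [0, 0, 2, 11, 0],
    [0, 0, 2, 11, 0],
    [0, 0, 2, 11, 0]
  ]
}}

```text
clock: 14.45
eef_pos: [540.8, 25.2, 51.7]
eef_rot: [3.141, -0.0, -0.0]
wrist_force: [-3.2, -1.1, 6.7]
finger_gap: 0.2
finger_force: 3.1
```

```bash
python3 f.py
```

```text
[-2.77 -1.29  5.96] [0.32 0.38 0.31] 51.75 [-0.274  0.638  0.044] 14.65
```

Call:
{"fn": "arm_command", "kwargs": {
  "steps": [
    [0, 0, 0, 2, 0],
    [0, 0, 0, 4, 0],
    [0, 0, 0, 4, 0],
    [0, 0, 0, 4, 0]
  ]
}}

```text
clock: 15.15
eef_pos: [540.9, 25.2, 48.0]
eef_rot: [3.141, -0.0, -0.0]
wrist_force: [-4.6, -1.0, 9.2]
finger_gap: 0.4
finger_force: 4.8
```

```bash
python3 f.py
```

```text
[-4.   -1.64  9.31] [0.28 0.27 0.5 ] 48.03 [-0.281  0.866 -0.002] 15.35
```

Call:
{"fn": "arm_command", "kwargs": {
  "steps": [
    [0, 0, 0, 1, 0],
    [0, 0, 0, 1, 0],
    [0, 0, 0, 1, 0]
  ]
}}

```text
clock: 15.72
eef_pos: [540.9, 25.2, 47.1]
eef_rot: [3.141, -0.0, -0.0]
wrist_force: [-4.3, -2.3, 9.9]
finger_gap: 0.4
finger_force: 5.2
```

```bash
python3 f.py
```

```text
[-4.66 -1.48 10.52] [0.31 0.41 0.22] 47.1 [-0.23   0.927  0.012] 15.925
```

Call:
{"fn": "arm_command", "kwargs": {
  "steps": [
    [0, 0, 0, -6, 0],
    [0, 0, 0, -14, 0],
    [0, 0, 0, -40, 0],
    [0, 0, 0, -40, 0]
  ]
}}

```text
clock: 16.42
eef_pos: [541.7, 25.4, 87.9]
eef_rot: [-3.142, -0.003, -0.0]
wrist_force: [-0.1, -0.3, -0.3]
finger_gap: 0.3
finger_force: 0.0
```

```bash
python3 f.py; python3 - <<'E'
from h import *
s=monitor.read_state(); print(s['eef_pos'])
c=imaging.camera("scene"); 
o=cv2.imread("pics/scene0.png")[:,:,::-1]
# tag/plate shift check of middle stand via phase correlation on region clear of arm
for n,(x0,y0,x1,y1) in (("mid",(290,205,330,245)),("left",(350,205,400,275))):
    g=lambda i:np.float32(cv2.cvtColor(np.ascontiguousarray(i[y0:y1,x0:x1]),cv2.COLOR_RGB2GRAY))
    print(n,np.round(cv2.phaseCorrelate(g(o),g(c["img"])),2) if 0 else cv2.phaseCorrelate(g(o),g(c["img"])))
E
```

```text
[ 0.09 -0.21 -0.15] [0.23 0.27 0.4 ] 85.9 [ 0.006  0.001 -0.046] 16.625
[540.36259855  25.37129287  85.52416486]
mid ((0.08226377593917533, -0.010130549685321455), 1.0241723124682904)
left ((-0.01751836006586771, -0.05252572136771505), 0.9873822616206275)
```

The middle pad reads about 10.5 N at 10 mm, and neither stand shifted. Now the right one.

Call:
{"fn": "arm_command", "kwargs": {
  "steps": [
    [0, -12, 55, 0, 0],
    [0, -24, 110, 0, 0],
    [0, -36, 165, 0, 0],
    [0, -48, 219, 0, 0],
    [0, -48, 219, 0, 0],
    [0, -48, 219, 12, 0],
    [0, -48, 219, 23, 0],
    [0, -48, 219, 23, 0],
    [0, -48, 219, 23, 0]
  ]
}}

```text
clock: 17.8
eef_pos: [493.0, -193.2, 63.6]
eef_rot: [-3.142, 0.0, 0.0]
wrist_force: [0.3, -0.0, 0.1]
finger_gap: 0.8
finger_force: 0.0
```

```bash
python3 f.py; python3 - <<'E'
from h import *
w=imaging.camera("wrist"); print(monitor.read_state()['eef_pos'])
v=w["img"][150:270,258:378].astype(int).sum(2)
for r in (55,60,65,70,75,80): print(150+r, ''.join('#' if x<200 else ('+' if x<300 else '.') for x in v[r]))
E
```

```text
[-0.37  0.16  0.13] [0.28 0.61 0.44] 63.83 [ 0.006 -0.009  0.006] 18.0
[ 492.86581709 -193.66139613   63.8081608 ]
205 .......................................+#####################################################+..........................
210 ....................................+###########################################################........................
215 ...................................+#############################################################+......................
220 ..................................+################################################################+....................
225 .................................+###################################################################...................
230 ................................+###############+#++++++++######+++++++++##############################+................
```

Call:
{"fn": "arm_command", "kwargs": {
  "steps": [
    [0, 0, 4, 0, 0],
    [0, 0, 4, 3, 0],
    [0, 0, 4, 6, 0],
    [0, 0, 4, 8, 0],
    [0, 0, 4, 10, 0],
    [0, 0, 4, 12, 0],
    [0, 0, 4, 12, 0],
    [0, 0, 4, 12, 0]
  ]
}}

```text
clock: 19.05
eef_pos: [492.7, -197.7, 51.7]
eef_rot: [3.141, -0.0, -0.0]
wrist_force: [-2.0, -0.8, 4.8]
finger_gap: 0.6
finger_force: 2.0
```

```bash
python3 f.py
```

```text
[-2.79 -1.26  4.44] [0.5  0.46 0.3 ] 51.62 [-0.171  0.478  0.027] 19.25
```

Call:
{"fn": "arm_command", "kwargs": {
  "steps": [
    [0, 0, 0, 2, 0],
    [0, 0, 0, 5, 0],
    [0, 0, 0, 5, 0],
    [0, 0, 0, 5, 0]
  ]
}}

```text
clock: 19.75
eef_pos: [492.8, -197.7, 46.6]
eef_rot: [3.141, -0.0, -0.0]
wrist_force: [-3.0, 0.1, 6.2]
finger_gap: 0.3
finger_force: 3.4
```

```bash
python3 f.py
```

```text
[-4.02 -1.    6.89] [0.71 0.43 0.27] 46.61 [-0.149  0.712 -0.026] 19.95
```

Stiffness in N/mm is left ≈ 0.21, middle ≈ 0.9 and right ≈ 0.49, so the left stand is clearly the softest. I release and go above the left tag, then check.

Call:
{"fn": "arm_command", "kwargs": {
  "steps": [
    [0, 0, 0, -6, 0],
    [0, 0, 0, -14, 0],
    [0, 0, 0, -45, 0],
    [0, 0, 0, -45, 0],
    [0, 17, -60, -45, 0],
    [0, 34, -120, -45, 0],
    [0, 52, -180, -45, 0],
    [0, 69, -240, -45, 0],
    [0, 87, -300, -45, 0],
    [0, 104, -360, -45, 0],
    [0, 121, -416, -45, 0],
    [0, 121, -416, -45, 0],
    [0, 121, -416, -35, 0],
    [0, 121, -416, -18, 0],
    [0, 121, -416, -12, 0],
    [0, 121, -416, -12, 0],
    [0, 121, -416, -12, 0]
  ]
}}

```text
clock: 22.08
eef_pos: [614.2, 218.1, 59.0]
eef_rot: [-3.141, -0.001, -0.001]
wrist_force: [-0.4, -0.6, 0.2]
finger_gap: -0.0
finger_force: 0.0
```

```bash
python3 f.py; python3 - <<'E'
from h import *
w=imaging.camera("wrist"); print(monitor.read_state()['eef_pos'])
h=cv2.cvtColor(w["img"],cv2.COLOR_RGB2HSV); v=w["img"].astype(int).sum(2)
m=cv2.inRange(h,(3,130,90),(20,255,255))
for r in range(196,252,3): print(r, ''.join('O' if m[r,x] else ('#' if v[r,x]<330 else '.') for x in range(275,365)))
E
```

```text
[-0.11 -0.27  0.07] [0.32 0.41 0.39] 59.04 [ 0.036 -0.014 -0.017] 22.275
[613.98364598 218.33669962  58.8531986 ]
196 ..................################........................................................
199 ........................................................................#.................
202 ..........................................................................................
205 .........................................................................#................
208 .............................................................######......#................
211 ..........................................#####OOOOOOOOOOOOOOOOOOOOO......................
214 .......................####OOOOOOOOOOOOOOOOOOOOOOOOOOOOOOOOOOOOOOOOOO.....#...............
217 ......................OOOOOOOOOOOOOOOOOOOOOOOOOOOOOOOOOOOOOOOOOOOOOOO.....##..............
220 ......................OOOOOOOOOOOOOOOOOOOOOOOOOOOOOOOOOOOOOOOOOOOOOOOO....................
223 .......................OOOOOOOOOOOOOOOOOOOOOOOOOOOOOOOOOOOOOOOOOOOOOOO....................
226 .......................OOOOOOOOOOOOOOOOOOOOOOOOOOOOOOOOOOOOOOOOOOOOOOOO....##.............
229 ........................OOOOOOOOOOO#######OOOOO######OOOOOOOOOOOOOOOOOO.....##............
232 .........................O###################################OOOOOOOOOOO....##............
235 ........................#########################################OOOOOOO.....#............
238 .......................##########################################OOOOOOO###.###...........
241 .......................###########################################OOOOOOO#..##############
244 ......................#############################################OOOOOO#################
247 ......................##################################################.##########.######
250 ...............####################################################################.######
```

The fingers are over the tag, off-centre by about 4 mm in x and 2 mm in y, so I correct that and push.

Call:
{"fn": "arm_command", "kwargs": {
  "steps": [
    [0, 4, 2, 2, 0],
    [0, 4, 2, 8, 0],
    [0, 4, 2, 12, 0],
    [0, 4, 2, 15, 0],
    [0, 4, 2, 18, 0],
    [0, 4, 2, 21, 0],
    [0, 4, 2, 23, 0],
    [0, 4, 2, 23, 0],
    [0, 4, 2, 23, 0]
  ]
}}

```text
clock: 23.45
eef_pos: [618.0, 216.4, 35.4]
eef_rot: [-3.141, -0.0, -0.0]
wrist_force: [0.1, 0.4, -0.1]
finger_gap: 0.5
finger_force: 0.0
```

```bash
python3 f.py
```

```text
[-0.36  0.06 -0.06] [0.57 0.51 0.44] 35.48 [-0.034  0.002  0.024] 23.65
```

```bash
cat > t.py <<'E'
from h import *
w=imaging.camera("wrist"); s=imaging.camera("scene"); print(monitor.read_state()['eef_pos'])
h=cv2.cvtColor(w["img"],cv2.COLOR_RGB2HSV); v=w["img"].astype(int).sum(2)
m=cv2.inRange(h,(3,130,90),(20,255,255))
for r in range(199,252,4): print(r, ''.join('O' if m[r,x] else ('#' if v[r,x]<330 else '.') for x in range(275,365)))
o=cv2.imread("pics/scene0.png")[:,:,::-1]
for i in (o,s["img"]):
    m=cv2.inRange(cv2.cvtColor(np.ascontiguousarray(i),cv2.COLOR_RGB2HSV),(3,130,90),(20,255,255))[235:265,350:385]
    print('\n'.join(''.join('O' if x else '.' for x in r) for r in m[5:25]),"\n")
E
python3 t.py
```

```text
[617.89767975 216.33278181  35.5356381 ]
199 ...........#....................#...#...#.........#.#################.##..................
203 ............#.........#.#.##############################################..................
207 ............############################################..............###.................
211 .............################...........................................#.................
215 .......................................................................###................
219 .........................................................................#................
223 .....................................########OOOOOOOOOOOOOOOOOOOOOO......#................
227 ..................#OOOOOOOOOOOOOOOOOOOOOOOOOOOOOOOOOOOOOOOOOOOOOOOO.......#...............
231 .................#OOOOOOOOOOO###############################OOOOOOOO......##..............
235 ..................OOOOOO#########################################OOO......##..............
239 ...................OOOO###########################################OOO......##.............
243 ..........
[... 1012 characters left out ...]
................
...................................
...................................
...................................
...................................
...................................
...................................
...................................
...................................
......................OO...........
.....................OOO...........
..........OOO........OOO...........
..........OOO.......OOO............
..........OOOOO....OOO.............
............OOOOOOOOOO.............
...............OOOOOO..............
.................OOOO..............
...................................
...................................
...................................
```

The fingers are centred over the tag and have not yet reached it; I step on down.

Call:
{"fn": "arm_command", "kwargs": {
  "steps": [
    [0, -1, 0, 1, 0],
    [0, -1, 0, 2, 0],
    [0, -1, 0, 3, 0],
    [0, -1, 0, 3, 0]
  ]
}}

```text
clock: 24.25
eef_pos: [617.2, 216.4, 32.7]
eef_rot: [-3.141, -0.001, -0.0]
wrist_force: [3.3, 0.9, 4.8]
finger_gap: 0.4
finger_force: 1.9
```

Call:
{"fn": "arm_command", "kwargs": {
  "steps": [
    [0, 0, 0, 1, 0],
    [0, 0, 0, 2, 0],
    [0, 0, 0, 3, 0],
    [0, 0, 0, 3, 0]
  ]
}}

```text
clock: 24.75
eef_pos: [616.8, 216.3, 29.4]
eef_rot: [3.142, 0.0, -0.0]
wrist_force: [2.5, 0.9, 3.1]
finger_gap: 0.2
finger_force: 1.6
```

```bash
python3 t.py | tail -21; python3 f.py
```

```text
...................................
...................................
...................................
...................................
...................................
...................................
...................................
...................................
...................................
...................................
...................................
.....................OOO...........
..........OOO........OO............
..........OOO.......OOO............
..........OOOOO....OOO.............
............OOOOOOOOOO.............
..............OOOOOOO..............
................OOOOO..............
...................O...............
................................... 

[2.51 0.51 3.21] [0.45 0.23 0.08] 29.43 [ 0.095 -0.415 -0.024] 25.05
```

The tag is moving against about 4 N; I keep pushing to the stop.

Call:
{"fn": "arm_command", "kwargs": {
  "steps": [
    [0, 0, 0, 2, 0],
    [0, 0, 0, 4, 0],
    [0, 0, 0, 6, 0],
    [0, 0, 0, 8, 0],
    [0, 0, 0, 8, 0]
  ]
}}

```text
clock: 25.68
eef_pos: [617.4, 216.5, 28.6]
eef_rot: [-3.141, -0.003, -0.0]
wrist_force: [-30.0, -10.2, 65.5]
finger_gap: 0.6
finger_force: 32.9
```

Call:
{"fn": "arm_command", "kwargs": {
  "steps": [
    [0, 0, 0, 1, 0],
    [0, 0, 0, 2, 0],
    [0, 0, 0, 2, 0]
  ]
}}

```text
clock: 26.05
eef_pos: [617.6, 216.5, 28.3]
eef_rot: [-3.141, -0.003, -0.0]
wrist_force: [-36.7, -13.1, 81.7]
finger_gap: 0.7
finger_force: 40.8
```

Call:
{"fn": "arm_command", "kwargs": {
  "steps": [
    [0, 0, 0, 1, 0],
    [0, 0, 0, 2, 0],
    [0, 0, 0, 2, 0]
  ]
}}

```text
clock: 26.42
eef_pos: [617.8, 216.6, 28.2]
eef_rot: [-3.141, -0.004, -0.0]
wrist_force: [-44.9, -14.8, 97.3]
finger_gap: 0.6
finger_force: 48.8
```

The stop was reached at TCP z ≈ 28.7, which matches the 46 mm down height. I release right away.

Call:
{"fn": "arm_command", "kwargs": {
  "steps": [
    [0, 0, 0, -12, 0],
    [0, 0, 0, -13, 0],
    [0, 0, 0, -30, 0],
    [0, 0, 0, -70, 0],
    [0, 0, 0, -110, 0],
    [0, 0, 0, -110, 0],
    [0, -120, 60, -110, 0],
    [0, -120, 60, -110, 0],
    [0, -200, 60, -130, 0],
    [0, -200, 60, -130, 0],
    [0, -240, 60, -130, 0],
    [0, -240, 60, -130, 0]
  ]
}}

```text
clock: 27.92
eef_pos: [375.1, 156.3, 147.2]
eef_rot: [3.141, 0.001, 0.001]
wrist_force: [0.3, 0.3, 0.3]
finger_gap: 0.8
finger_force: 0.0
```

```bash
python3 f.py; python3 t.py | tail -21; python3 - <<'E'
from h import *
t=imaging.camera("top"); s=imaging.camera("scene")
for n,c,R in (("top",t,{"L plate":(232,165,275,240),"M":(300,160,345,238),"R":(392,180,435,258)}),("scene",s,{"L":(345,205,402,278),"M":(290,180,345,245),"R":(245,145,300,200)})):
    o=cv2.imread(f"pics/{n}0.png")
    for k,(x0,y0,x1,y1) in R.items():
        g=lambda i:np.float32(cv2.cvtColor(np.ascontiguousarray(i[y0:y1,x0:x1]),cv2.COLOR_BGR2GRAY))
        a,b=g(o),g(c["img"][:,:,::-1]); print(n,k,np.round(cv2.phaseCorrelate(a,b)[0],2),abs(a-b).mean().round(1))
for n,c,z in (("top",t,62.5),("scene",s,62.5)):
    m=cv2.inRange(cv2.cvtColor(c["img"],cv2.COLOR_RGB2HSV),(5,150,120),(18,255,255))
    print(n,[(np.round(ce,1).tolist(),ray(c,ce,z).round(1).tolist()) for ce,st in blobs(c,"tag") if 540<ray(c,ce,z)[0]<660])
E
```

```text
[-0.21  0.44  0.38] [0.36 0.34 0.42] 147.32 [ 0.073 -0.025 -0.009] 28.125
...................................
...................................
...................................
...................................
...................................
...................................
.............O.....................
.............OOO...................
.............OOOOOO................
............OOOOOOOOOO.............
............OOOOOOOOOOOO...........
...........OOOOOOOOOOOOO...........
..........OOOOOOOOOOOOO............
..........OOOOOOOOOOOOO............
..........OOOOOOOOOOOO.............
............OOOOOOOOOO.............
..............OOOOOOO..............
................OOOOO..............
...................O...............
................................... 

top L plate [0.58 0.67] 5.9
top M [ 0.5  -0.01] 5.5
top R [0.48 0.02] 5.5
scene L [0.03 0.55] 2.4
scene M [ 0. -0.] 1.5
scene R [-0.02  0.01] 1.6
top [([322.6, 177.0], [624.1, 27.8, 62.5]), ([246.0, 182.0], [610.8, 213.0, 62.5]), ([415.0, 197.8], [574.4, -192.5, 62.5]), ([465.2, 203.2], [561.9, -310.4, 62.5]), ([465.5, 211.4], [542.4, -310.1, 62.5])]
scene [([260.3, 173.8], [577.8, -189.2, 62.5]), ([307.1, 217.7], [627.1, 29.8, 62.5]), ([366.3, 252.2], [625.8, 222.1, 62.5])]
```

```bash
python3 - <<'E'
from h import *
s=imaging.camera("scene"); t=imaging.camera("top"); 
for n,c,R in (("scene",s,{"Lpad":(362,208,402,250),"Lend":(345,256,380,278),"Mpad":(305,182,345,222)}),("top",t,{"Lpad":(232,195,275,242),"Mpad":(302,193,345,238),"Rpad":(392,212,437,258)})):
    o=cv2.imread(f"pics/{n}0.png")
    for k,(x0,y0,x1,y1) in R.items():
        T=np.ascontiguousarray(c["img"][y0+3:y1-3,x0+3:x1-3,::-1]); u=lambda i:cv2.resize(i,None,fx=8,fy=8,interpolation=cv2.INTER_CUBIC)
        r=cv2.matchTemplate(u(np.ascontiguousarray(o[y0:y1,x0:x1])),u(T),cv2.TM_CCOEFF_NORMED); _,v,_,p=cv2.minMaxLoc(r)
        print(n,k,"shift px",(3-p[0]/8,3-p[1]/8),round(v,3))
E
```

```text
scene Lpad shift px (0.0, 0.0) 0.991
scene Lend shift px (0.0, 0.0) 0.996
scene Mpad shift px (0.0, 0.0) 0.999
top Lpad shift px (0.0, 0.0) 0.999
top Mpad shift px (0.0, 0.0) 0.999
top Rpad shift px (0.0, 0.0) 0.999
```

The stands haven't shifted, all three pads are back up, the left tag is down and the arm is clear.

```bash
python3 -c "
from cell import job; print(job.sign_off())"
```

```text
the job is handed in; nothing more can be done
None
```

I pressed all three pads from left to right; the left stand is the softest (about 0.2 N/mm, against 0.9 for the middle and 0.5 for the right), so I pushed its tag down to the stop, left the other two tags up, moved clear and handed in at about 28 s; the camera showed no stand shifted, though the wrist force reached about 97 N (limit 120 N) when the tag hit its stop.

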